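# Load the slide feeder in order and shut its gate

### The job

Load the inclined slide feeder: the cassette with the blue handle goes in first, then the one with the yellow handle, then the end block with the green handle, each set in at the open upper end and slid under the lips, handle up, fully down against the stop or the one before it. Then swing the red gate fully shut across the channel behind them. Do not tip any of the three over, and leave the other things on the bench where they are.

Things in the scene. Friction and masses are not known exactly. Their poses are not given: they have to be found in the camera images.
- bed: slide feeder: dark channel on a white stand, sloping 30 deg down towards the robot. Origin on the bed surface, mid-channel, at the face of the orange stop at the low end, 34 mm above the table; x uphill along the bed, y across, z square to it. Slabs that are home touch the stop or one another: handle centres at x 28, 84 and 140 mm, y 0, z 51.5 mm
- loading_place (a point): point on the bed surface, mid-channel, 190 mm uphill of the stop, axes as the bed: middle of the part open above (x 160 to 225 mm), where a slab is set flat on the bed. Walls here are 23 mm high and widen uphill from 88 to 102 mm apart; the high end is open
- lip_mouth (a point): mid-channel, 150 mm uphill of the stop, 23 mm above the bed. From x 0 to 150 mm the channel is 88 mm wide and two white lips overhang its edges (underside 23, top 27 mm above the bed; at x 148 to 160 they flare up to 33), leaving a 40 mm slot for the handles. A slab can only pass here lying flat on the bed, sliding downhill
- control_handle (a point): centre of the upright blue handle of the white control cassette, 51.5 mm above its underside. A flat slab 56 (x) x 84 (y) x 18 mm, lying on the table at the start, with a solid handle 20 (x) x 26 (y) mm in its middle from 18 to 85 mm above the underside; z up. Same either way round. 0.1 to 0.21 kg
- patient_handle (a point): centre of the upright yellow handle of the white patient cassette, 51.5 mm above its underside. A flat slab 56 (x) x 84 (y) x 18 mm, lying on the table at the start, with a solid handle 20 (x) x 26 (y) mm in its middle from 18 to 85 mm above the underside; z up. Same either way round. 0.1 to 0.21 kg
- endblock_handle (a point): centre of the upright green handle of the dark steel-coloured end block, 51.5 mm above its underside. A flat slab 56 (x) x 84 (y) x 18 mm, lying on the table at the start, with a solid handle 20 (x) x 26 (y) mm in its middle from 18 to 85 mm above the underside; z up. Same either way round. 0.1 to 0.21 kg
- gate (a joint): hinge of the red gate plate, rad: 0 = shut, across the channel 6 mm uphill of the end block's handle; 1.5 to 1.95 = open, swung uphill and outward. Pivot at bed x 172, y +66 mm, axis along bed z; plate 32 mm wide, its top 40 mm above the bed. Moves under 2 to 3 N at the knob, stays where left
- gate_knob (a point): upright round black knob on the red gate, diameter 20, 44 mm tall; point on its axis at half height, 62 mm above the bed, 66 mm from the pivot. In the bed frame it lies at x = 172 + 66 sin(q), y = 66 - 66 cos(q) mm, q the gate joint
- amber_bottle_mid (a point): bystander: amber bottle, diameter 60, 120 mm tall; point at half height
- petri_dish_mid (a point): bystander: clear petri dish, diameter 90, 16 mm tall; centre
- mailer_mid (a point): bystander: blue slide mailer 35 x 85 x 16 mm; centre
- spatula_grip (a point): bystander: spatula 170 mm long, lying flat; middle of its handle
- oil_vial_mid (a point): bystander: oil vial, diameter 26, 50 mm tall, near the cassettes; centre
- beaker_mid (a point): bystander: glass beaker, diameter 68, 90 mm tall; centre
Not all that is in view belongs to the job. What is shaped like the part that bears endblock_handle but pink is not meant.

How it is judged:
By the outcome, as a careful person would: the job done as asked, in the order asked, and still so for the second after the job is handed in, with the robot touching nothing.
It also fails if it takes over 72 s, if anything falls off the work surface, if the arm or the gripper's body presses on something with over 40 N, if the wrist force passes 120 N, or if a joint passes its speed limit or range.

### The arm

A 7-joint arm with a two-finger parallel gripper is mounted at the origin on the work surface. World frame = base frame: x ahead of the robot, y to its left, z up, the work surface at z = 0. Lengths are in mm, angles in rad, forces in N, time in s.
With the tool pointing down it reaches from about 350 to 900 mm from the base axis. Payload 7.2 kg.
Tool frame: the origin (TCP) lies on the mounting face of the last link; the fingertips stand 173 mm ahead of it and the grasp point (between the pads) lies 155 mm ahead of it; z points along the fingers, y is the line along which they close (so a half turn about z gives the same grasp; the last joint's range is limited). The gripper opens to 85 mm and grips with 20 to 120 N. Pads are 22 mm wide; open, the fingers measure 114 mm over their backs; the gripper's body (76 mm by 85 mm) begins 54 mm behind the grasp point. The pads swing forward as they close: fully open they stand 13 mm farther back than shut.
Start: joints at [-0.068, 0.411, -0.013, 1.596, 0.006, 1.134, -0.082], TCP at [624.998, -0.012, 404.697] pointing down, gripper open.
Joint ranges: [-2.95, 2.95], [-0.29, 1.99], [-1.47, 1.44], [0.14, 2.54], [-1.03, 4.17], [0.13, 1.85], [-2.86, 2.86]. Speed limits (rad/s): [2.39, 2.39, 3.01, 3.01, 3.14, 3.14, 3.14].

### API

Orientations are given as a unit quaternion [w, x, y, z].
In Python, from plant import r gives the robot as it stands.
- The arm moves only by the shell command python3 -m creep 'ROWS'. ROWS is JSON, one flat list of numbers, 5 for each row, row after row: the shift along the tool's x, y, z in mm, then the turn about the tool's z in rad, then the closure, from 0 (fully open) to 1 (shut). In form: [dx, dy, dz, roll, fingers, dx, dy, dz, roll, fingers, ...]. A call has 1 to 20 rows; each row shifts and turns the commanded pose from where the row before left it, along the tool's axes as they then stand; what a row does not reach is not made up. A row lasts 1/12 s, in which the tool goes at most 41.7 mm and 7.16 degrees, less where a joint would pass 70% of its speed; a pose out of reach is approached as far as the arm can. A call with a gripper value outside its range is refused whole. The fingers move at their own pace and stop on an object; the grip force is fixed at half the most. Time passes only in rows, so rows that do not move let the fingers close. It gives the time, the measured TCP pose, the force, the opening and the grip force at its end, in the units of the state.
- r.observe(): the state, without advancing time (a new reading comes with each control period).
- r.grab_frame(name): name is "scene" or "side" or "wrist"; returns the picture (384x512x3 uint8, blue, green, red); there is no depth.
- r.calibration(name): a dict with "intrinsics" (3x3 intrinsics, pixels), "R" (3x3) and "t" (3): a world point X has camera coordinates R X + t; the wrist camera has in their place "T_tool_cam" (4x4, takes a point from camera to tool coordinates, whose origin is the TCP and whose axes are the flange's). Camera axes: x right, y down, z forward; pixel columns grow to the right and rows downward; lengths in mm; the calibration is good to about 2 mm. A picture is of the moment at which its call begins: read the wrist's pose just before it. calibration takes no time and is no camera call.
- r.sign_off(): hands the job in; it is judged then, once.
The state is a dict: "time_s": time; "qpos": joint angles; "dq": joint speeds; "joint_torque": joint torques, N m; "ee_pos": TCP position; "tcp_rot": TCP orientation; "wrist_force": force on the tool from outside, world axes, zero at the start; "torque": the same for the moment, N m; "gripper_width": finger opening in mm; "finger_force": force on a finger pad.
Only numpy, scipy, OpenCV 4.12 (cv2) and the standard library are available. Lean on these libraries where they do the work, as an engineer would, in place of code of your own. Each camera call takes 0.05 s, during which the arm holds its last target. There are 200 camera calls.

## Working session

There is one attempt and no reset: what is moved stays moved. The work goes in short steps, Python scripts to look and compute and a shell command to move; the robot and the scene stay as the last step left them, time stands still between calls to the robot, and variables do not carry over. Pictures are saved under pics/ and viewed, at most 14 in all, crops included, and the job is handed in when it is done.

```bash
ls; mkdir -p pics; python3 - <<'E'
from plant import r
import cv2,numpy as np
o=r.observe(); print({k:np.round(v,3).tolist() for k,v in o.items()})
for n in("scene","side","wrist"):
    cv2.imwrite(f"pics/{n}0.png",r.grab_frame(n)); c=r.calibration(n); print(n,{k:np.round(v,3).tolist() for k,v in c.items()})
a=[cv2.imread(f"pics/{n}0.png") for n in("scene","side")]
E
```

```text
pics
{'time_s': 0.0, 'qpos': [-0.068, 0.412, -0.013, 1.597, 0.006, 1.134, -0.082], 'dq': [-0.0, -0.001, -0.001, -0.001, 0.0, -0.001, -0.001], 'joint_torque': [-0.001, -60.064, 0.681, -29.942, 0.014, 0.01, 0.0], 'ee_pos': [624.779, -0.018, 403.85], 'tcp_rot': [-0.001, 0.707, 0.707, -0.001], 'wrist_force': [0.481, -0.672, 0.274], 'torque': [0.014, 0.001, 0.015], 'finger_force': 0.0, 'gripper_width': 85.149}
scene {'intrinsics': [[364.911, 0.0, 250.457], [0.0, 364.911, 187.671], [0.0, 0.0, 1.0]], 'R': [[-0.023, 1.0, 0.012], [0.811, 0.026, -0.584], [-0.584, -0.004, -0.812]], 't': [2.603, -374.163, 1721.404]}
side {'intrinsics': [[424.648, 0.0, 255.671], [0.0, 424.648, 192.397], [0.0, 0.0, 1.0]], 'R': [[0.898, -0.44, -0.005], [-0.311, -0.628, -0.713], [0.311, 0.642, -0.701]], 't': [-471.099, 267.043, 1077.419]}
wrist {'intrinsics': [[335.559, 0.0, 256.227], [0.0, 335.559, 192.184], [0.0, 0.0, 1.0]], 'T_tool_cam': [[0.0, -0.954, -0.301, 76.517], [1.0, 0.0, -0.0, -1.094], [0.0, -0.301, 0.954, 31.012], [0.0, 0.0, 0.0, 1.0]]}
```

View pictures.

View pics/scene0.png

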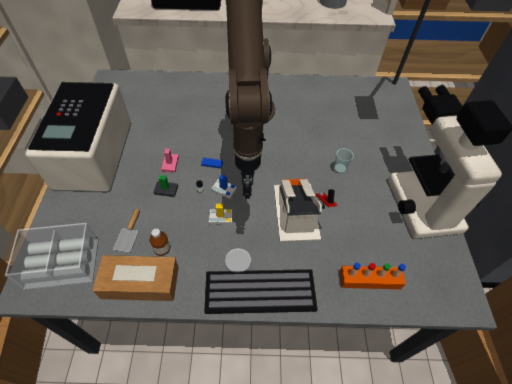

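View pics/side0.png

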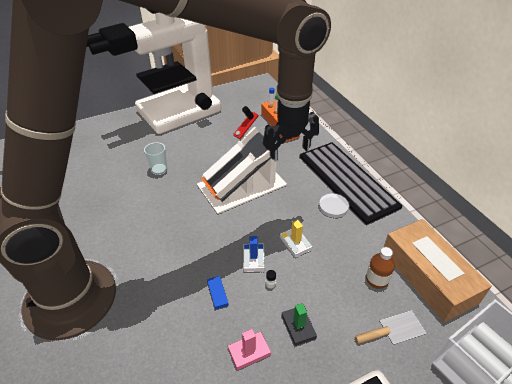

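```bash
cat > h.py <<'E'
from plant import r
import cv2,numpy as np
def ray(n,uv,o=None):
    c=r.calibration(n);d=np.linalg.inv(c["intrinsics"])@[uv[0],uv[1],1]
    if n=="wrist":
        from scipy.spatial.transform import Rotation as R
        q=o["tcp_rot"];W=R.from_quat([q[1],q[2],q[3],q[0]]).as_matrix();T=np.array(c["T_tool_cam"])
        return W@T[:3,3]+o["ee_pos"],W@T[:3,:3]@d
    R_=np.array(c["R"]);return -R_.T@np.array(c["t"]),R_.T@d
def atz(n,uv,z,o=None):
    p,d=ray(n,uv,o);return p+d*(z-p[2])/d[2]
def tri(*rs):
    A=np.zeros((3,3));b=np.zeros(3)
    for p,d in rs:
        d=d/np.linalg.norm(d);M=np.eye(3)-np.outer(d,d);A+=M;b+=M@p
    return np.linalg.solve(A,b)
def proj(n,X,o=None):
    c=r.calibration(n)
    if n=="wrist":
        from scipy.spatial.transform import Rotation as R
        q=o["tcp_rot"];W=R.from_quat([q[1],q[2],q[3],q[0]]).as_matrix();T=np.array(c["T_tool_cam"])
        x=T[:3,:3].T@(W.T@(np.array(X)-o["ee_pos"])-T[:3,3])
    else: x=np.array(c["R"])@X+c["t"]
    u=np.array(c["intrinsics"])@x;return u[:2]/u[2]
def blob(im,h,box=None,s=110,v=50):
    hs=cv2.cvtColor(im,cv2.COLOR_BGR2HSV);m=cv2.inRange(hs,(h[0],s,v),(h[1],255,255))
    if box:
        k=np.zeros_like(m);k[box[1]:box[3],box[0]:box[2]]=1;m*=k
    n,l,st,c=cv2.connectedComponentsWithStats(m)
    return [(st[i,4],c[i].round(1).tolist(),st[i,:4].tolist()) for i in np.argsort(-st[1:,4])[:3]+1] 
E
python3 - <<'E'
from h import *
a=cv2.imread("pics/scene0.png");b=cv2.imread("pics/side0.png")
for k,h,bs,bd in [("blue",(105,130),(212,172,240,196),(240,230,270,265)),("yel",(20,32),(205,200,235,222),(285,215,310,250)),("green",(45,80),(155,170,180,195),(290,300,312,335)),("red",(0,6),(310,185,345,212),(225,100,262,145)),("orange",(6,18),(270,170,325,200),(195,170,225,205))]:
    A=blob(a,h,bs);B=blob(b,h,bd);print(k,A[:2],B[:2])
    if A and B: print(tri(ray("scene",A[0][1]),ray("side",B[0][1])).round(1))
c1=cv2.resize(a[165:245,265:345],(400,400),interpolation=2);c2=cv2.resize(b[95:215,190:310],(400,400),interpolation=2)
cv2.imwrite("pics/c1.png",np.hstack([c1,c2]))
E
```

```text
blue [(np.int32(103), [223.0, 181.3], [219, 174, 9, 16]), (np.int32(11), [232.4, 185.9], [231, 185, 4, 3])] [(np.int32(194), [254.1, 246.7], [250, 236, 13, 23]), (np.int32(22), [246.1, 246.3], [244, 244, 5, 5])]
[472.3 -97.8  52.8]
yel [(np.int32(105), [219.7, 209.3], [216, 203, 8, 14]), (np.int32(19), [228.1, 210.4], [226, 209, 5, 4])] [(np.int32(221), [296.3, 231.1], [291, 220, 12, 24]), (np.int32(9), [285.6, 234.4], [285, 232, 3, 5])]
[ 599.4 -101.    52.9]
green [(np.int32(109), [163.3, 182.0], [159, 175, 10, 15])] [(np.int32(248), [299.6, 315.9], [294, 304, 13, 25])]
[ 479.9 -325.6   50. ]
red [(np.int32(125), [325.5, 199.7], [316, 193, 21, 14])] [(np.int32(221), [245.3, 125.4], [233, 112, 26, 27])]
[619.5 263.  164. ]
orange [(np.int32(74), [294.6, 181.8], [287, 179, 14, 7]), (np.int32(2), [303.5, 178.0], [303, 178, 2, 1])] [(np.int32(97), [209.7, 187.6], [201, 177, 19, 23])]
[455.1 179.8  38.3]
```

View pics/c1.png

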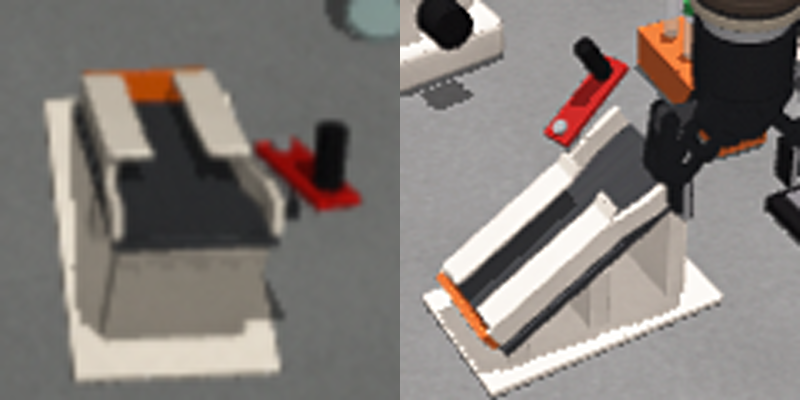

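View pics/wrist0.png

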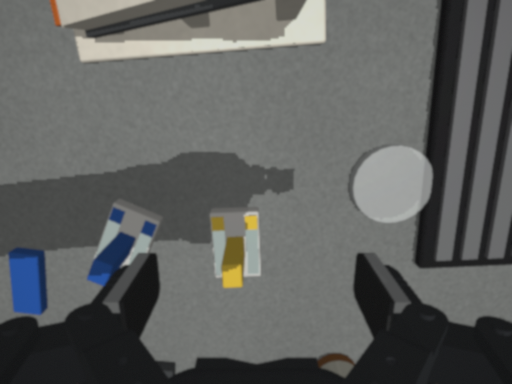

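Candidates: green-handled dark block at scene (163,182) / side (300,316) is the end block. The pink-handled pink one at scene (170,158) is the decoy. The blue-handled cassette is at scene (223,181) and the yellow one at scene (220,209). The blue mailer at scene (211,162) is flat and not a cassette. The feeder is at scene (295,205) with the gate open. I'll move over it for a close view.

```bash
python3 -m creep '[36,-14,0,0,0, 36,-14,0,0,0, 36,-14,0,0,0, 36,-14,0,0,0, 36,-14,0,0,0, 36,-14,0,0,0, 0,0,0,0,0, 0,0,0,0,0]'
python3 - <<'E'
from h import *
o=r.observe();im=r.grab_frame("wrist");cv2.imwrite("pics/w1.png",im)
s=cv2.imread("pics/side0.png")[210:370,200:360]
cv2.imwrite("pics/w1b.png",np.hstack([cv2.resize(im,(512,384)),cv2.resize(s,(288,384))[:, :288]]))
import json;json.dump({"ee_pos":list(map(float,o["ee_pos"])),"tcp_rot":list(map(float,o["tcp_rot"]))},open("o1.json","w"));print(o["ee_pos"])
E
```

```text
time_s: 0.82
ee_pos: [539.7, 218.9, 404.5]
tcp_rot: [-0.001, 0.705, 0.709, -0.0]
wrist_force: [0.7, -1.2, 0.1]
gripper_width: 85.4
finger_force: 0.0
[539.65908472 218.89488921 404.49993044]
```

View pics/w1b.png

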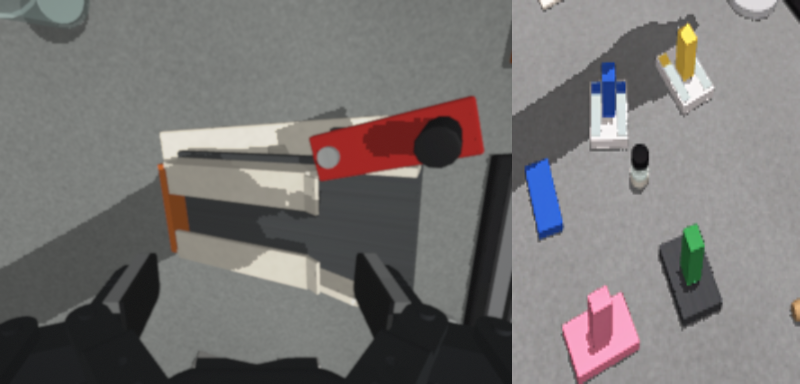

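```bash
cat >> h.py <<'E'
def bedT(p):
    c,s=np.cos(p[2]),np.sin(p[2]);k,l=np.cos(np.pi/6),.5
    return np.array([[c,-s,0],[s,c,0],[0,0,1]])@np.array([[k,0,-l],[0,1,0],[l,0,k]]),np.array([p[0],p[1],34.])
def b2w(p,X): R_,t=bedT(p);return R_@np.array(X)+t
E
python3 - <<'E'
from h import *;import json
from scipy.optimize import least_squares
o=json.load(open("o1.json"))
P=[((160,20,33),(318,214)),((160,-20,33),(319,262)),((172,66,42),(327,157)),((0,20,27),(167,193)),((0,-20,27),(176,231)),((225,50,0),(421,178)),((0,20,0),(187,197))]
f=lambda p:np.array([proj("wrist",b2w(p,a),o)-b for a,b in P]).ravel()
s=least_squares(f,[455,180,0.07],loss="soft_l1",x_scale=[1,1,.01]);print(s.x,f(s.x).reshape(-1,2).round(1).tolist())
p=s.x
# knob top, axis at z 84
u=ray("wrist",(438,142),o);R_,t=bedT(p);a=R_.T@(u[0]-t);d=R_.T@u[1];k=a+d*(75-a[2])/d[2];print("knob",k,"q",np.arctan2(k[0]-172,66-k[1]))
for n in("scene","side"):print(n,[proj(n,b2w(p,X)).round(1).tolist() for X in((0,0,20),(160,20,33),(160,-20,33),(225,51,0),(225,-51,0),(238,66,84))])
o0={"ee_pos":[624.8,0,403.9],"tcp_rot":[-.001,.707,.707,-.001]}
for nm,A,B in(("blue",(117,215),(148,228)),("yel",(217,223),(251,221))):
    a,b=atz("wrist",A,18,o0),atz("wrist",B,18,o0);print(nm,a.round(),b.round(),np.degrees(np.arctan2(*(b-a)[1::-1])))
# handle tops (z=85)
im=cv2.imread("pics/wrist0.png");print(blob(im,(105,130),(80,228,140,290)),blob(im,(18,32),(215,235,250,290)))
# slab yaw of green from the side view (edges at z=18), crop scale 1.8(x),2.4(y)
g=[atz("side",(200+(u-512)*160/288,210+v*160/384),z)for u,v,z in((660,243,18),(686,322,0),(685,310,18),(720,297,18))];print(np.round(g))
E
```

```text
[4.64067960e+02 1.74253822e+02 9.23661724e-02] [[-0.2, 1.0], [0.4, 1.2], [1.2, -0.2], [-1.2, 1.6], [-3.7, 0.6], [1.5, -9.6], [-2.9, -10.2]]
knob [236.2506707   81.96893165  75.        ] q 1.8144014263741262
scene [[293.3, 179.6], [307.0, 193.9], [295.6, 194.4], [319.8, 210.6], [289.6, 212.2], [326.8, 189.1]]
side [[209.8, 185.9], [243.2, 144.5], [249.9, 151.6], [258.2, 130.8], [276.1, 148.1], [246.9, 110.0]]
blue [465. -63.  18.] [498. -79.  18.] -25.359210552518775
yel [578. -72.  18.] [617. -70.  18.] 3.7070134907020975
[(np.int32(1172), [110.1, 259.5], [87, 233, 47, 54])] [(np.int32(958), [232.9, 263.4], [222, 237, 22, 51])]
[[ 459. -281.   18.]
 [ 454. -361.    0.]
 [ 453. -357.   18.]
 [ 500. -366.   18.]]
```

The bed is at about (464, 174), yaw 5.3°. Blue is at (472, -98), yaw about -25°. Moving over blue and rolling -65°.

```bash
python3 -m creep '[-40,-9,0,0,0, -40,-9,0,0,0, -40,-9,0,0,0, -40,-9,0,0,0, -40,-9,0,0,0, -40,-9,0,0,0, -39,-8,0,0,0, -38,-6,0,0,0, 0,0,-10,-0.12,0, 0,0,0,-0.12,0, 0,0,0,-0.12,0, 0,0,0,-0.12,0, 0,0,0,-0.12,0, 0,0,0,-0.12,0, 0,0,0,-0.12,0, 0,0,0,-0.12,0, 0,0,0,-0.12,0, 0,0,0,-0.05,0]'
cat >> h.py <<'E'
from scipy.spatial.transform import Rotation as Rn
def head(o):
    q=o["tcp_rot"];W=Rn.from_quat([q[1],q[2],q[3],q[0]]).as_matrix();return W,np.degrees(np.arctan2(W[1,0],W[0,0]))
def totool(o,X,g=155):
    W,_=head(o);return (W.T@(np.array(X)-o["ee_pos"])-[0,0,g]).round(1)
E
python3 - <<'E'
from h import *
o=r.observe();im=r.grab_frame("wrist");cv2.imwrite("pics/w2.png",im);print(o["ee_pos"].round(1) if hasattr(o["ee_pos"],"round") else o["ee_pos"],head(o)[1],o["qpos"])
B=blob(im,(105,130));print(B)
cv2.imwrite("pics/w2c.png",im)
print([proj("wrist",(472+a*np.cos(np.radians(-25))+b*np.sin(np.radians(25)),-98+a*np.sin(np.radians(-25))+b*np.cos(np.radians(25)),z),o).round().tolist() for a,b,z in((-10,-13,85),(10,13,85),(0,0,18),(0,0,51))], totool(o,(472,-98,62)))
E
```

```text
time_s: 2.37
ee_pos: [472.6, -102.9, 414.6]
tcp_rot: [-0.0, 0.217, 0.976, -0.0]
wrist_force: [-0.4, 1.2, -0.4]
gripper_width: 85.4
finger_force: 0.0
[ 472.6 -102.9  414.6] 154.9557010654153 [ 0.1555239   0.16248121 -0.04684812  1.91305805  0.00922043  1.06644214
  1.23852546]
[(np.int32(2995), [158.2, 64.9], [114, 36, 88, 58]), (np.int32(788), [261.4, 164.0], [249, 148, 27, 32]), (np.int32(149), [287.7, 138.1], [281, 133, 14, 11])]
[[248.0, 162.0], [276.0, 183.0], [261.0, 158.0], [261.0, 164.0]] [  2.6   4.4 197.6]
```

View pics/w2.png

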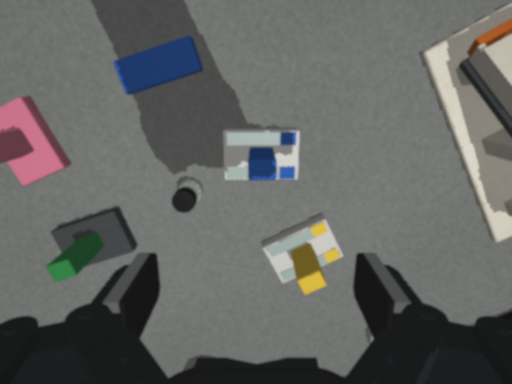

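The wrist view shows the blue handle at (261,164), as predicted, with the slab square to the tool. The vial at (185,195) is clear of the fingers. Descending and gripping.

```bash
python3 -m creep '[2.6,4.4,40,0,0.3, 0,0,40,0,0.3, 0,0,40,0,0.3, 0,0,38,0,0.3, 0,0,25,0,0.3, 0,0,14.6,0,0.3, 0,0,0,0,0.3, 0,0,0,0,1, 0,0,0,0,1, 0,0,0,0,1, 0,0,0,0,1, 0,0,0,0,1, 0,0,0,0,1]'; python3 -m creep '[0,0,-20,0,1, 0,0,-41,0,1, 0,0,-41,0,1, 0,0,-41,0,1, 0,0,-41,0,1, 0,0,-21,0,1]'
cat > tgt.py <<'E'
from h import *
p=[464.07,174.25,.0924]
def show(nm,X):
    o=r.observe();print(nm,np.round(X,1),"tool shift",totool(o,X))
o=r.observe();print(np.round(o["ee_pos"],1),head(o)[1],"grip",o["gripper_width"],np.round(o["wrist_force"],1))
E
python3 - <<'E'
from tgt import *
h=62
# handle held upright: uphill edge on bed at x=220
W=bedT(p)[0]; edge=b2w(p,(220,0,0)); u=np.array([np.cos(p[2]),np.sin(p[2]),0])
start=edge-28*u+[0,0,h]; end=b2w(p,(192,0,h)); print("edge",edge)
show("above",start+[0,0,60]);show("start",start);show("end",end);show("home28",b2w(p,(28,0,h)))
print("yaw: target heading",180+np.degrees(p[2]))
E
```

```text
time_s: 3.5
ee_pos: [473.1, -96.4, 218.5]
tcp_rot: [0.001, 0.219, 0.976, -0.0]
wrist_force: [-1.0, -2.2, 6.9]
gripper_width: 25.5
finger_force: 59.9
time_s: 4.0
ee_pos: [472.7, -95.9, 427.6]
tcp_rot: [0.003, 0.219, 0.976, 0.0]
wrist_force: [1.0, 0.3, -1.8]
gripper_width: 25.4
finger_force: 59.6
[472.7 -95.9 427.6] 154.74239905436613 grip 25.43945034815112 [ 1.   0.3 -1.8]
edge [653.78283646 191.82952451 144.        ]
above [625.9 189.2 266. ] tool shift [-15.9 322.9   7.4]
start [625.9 189.2 206. ] tool shift [-15.5 322.7  67.4]
end [598.8 186.7 183.7] tool shift [  8.1 308.8  89.5]
home28 [457.3 173.6 101.7] tool shift [130.9 236.5 170.6]
yaw: target heading 185.2941300270088
```

```bash
python3 -m creep '[0,20,0,0,1, -2,36,0,0,1, -2,36,0,0,1, -2,36,0,0,1, -2,36,0,0,1, -2,36,0,0,1, -2,36,0,0,1, -2,36,0,0,1, -2,34,0,0,1, -2,17,0,0,1, 0,0,0,-0.107,1, 0,0,0,-0.107,1, 0,0,0,-0.107,1, 0,0,0,-0.107,1, 0,0,0,-0.107,1, 0,0,0,0,1]'
python3 - <<'E'
from tgt import *
h=62
edge=b2w(p,(220,0,0)); u=np.array([np.cos(p[2]),np.sin(p[2]),0])
start=edge-28*u+[0,0,h]; show("start",start);show("mid",b2w(p,(192,0,h)))
cv2.imwrite("pics/s3.png",cv2.resize(np.hstack([r.grab_frame("side")[60:220,170:330],r.grab_frame("wrist")[100:260,180:340]]),(800,400)))
E
```

```text
time_s: 5.33
ee_pos: [626.3, 188.4, 422.2]
tcp_rot: [-0.0, -0.049, 0.999, -0.0]
wrist_force: [-0.1, 0.0, -2.2]
gripper_width: 25.6
finger_force: 59.5
[626.3 188.4 422.2] -174.32987616166218 grip 25.616360271420984 [-0.1  0.  -2.2]
start [625.9 189.2 206. ] tool shift [ 0.3  0.9 61.2]
mid [598.8 186.7 183.7] tool shift [27.5  1.  83.5]
```

View pics/s3.png

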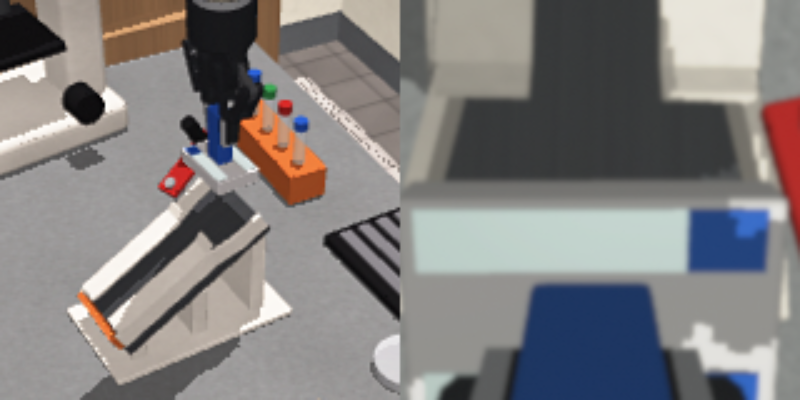

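Side view: blue cassette is held upright above the open end. The wrist crop shows the slot centred at about 595 against the handle at about 590, so 1 mm off. Lowering it and rolling it flat about its uphill edge.

```bash
python3 -m creep '[0.3,1.2,30,0,1, 0,0,20,0,1, 0,0,8,0,1, 0,0,3,0,1, 0,0,0,0,1]'; python3 -m creep '[4,0,5,0,1, 5,0,5,0,1, 5,0,4,0,1, 5,0,4,0,1, 4,0,3,0,1, 4,0,2,0,1, 0,0,0,0,1]'
python3 - <<'E'
from tgt import *
show("mid",b2w(p,(192,0,62)))
cv2.imwrite("pics/s4.png",cv2.resize(np.hstack([r.grab_frame("side")[60:220,170:330],r.grab_frame("wrist")[60:220,180:340]]),(800,400)))
E
```

```text
time_s: 5.85
ee_pos: [625.9, 189.6, 361.3]
tcp_rot: [-0.001, -0.046, 0.999, -0.0]
wrist_force: [-0.3, -0.4, -1.5]
gripper_width: 25.0
finger_force: 59.6
time_s: 6.43
ee_pos: [599.8, 187.4, 341.8]
tcp_rot: [0.003, -0.046, 0.999, 0.001]
wrist_force: [-3.7, -1.6, 13.1]
gripper_width: 25.2
finger_force: 58.7
[599.8 187.4 341.8] -174.69572044520083 grip 25.22380505834089 [-3.7 -1.6 13.1]
mid [598.8 186.7 183.7] tool shift [ 2.1 -0.7  3.1]
```

View pics/s4.png

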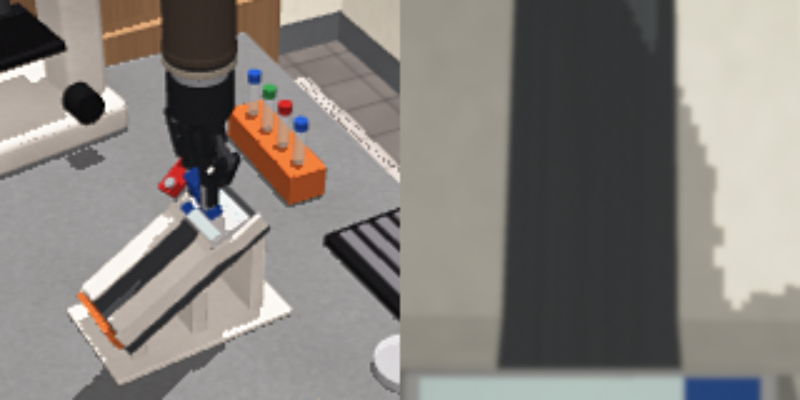

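```bash
python3 -m creep '[0,0,0,0,0.6, 0,0,0,0,0.6, 0,0,0,0,0.6, 0,0,0,0,0.6, 0,0,0,0,0.6]'
python3 - <<'E'
from tgt import *
o=r.observe();show("mid",b2w(p,(192,0,62)))
im=r.grab_frame("wrist");cv2.imwrite("pics/w5.png",im);print(blob(im,(105,130)))
for x in(192,150,100,28):print(x,[proj("wrist",b2w(p,(x,0,z)),o).round().tolist() for z in(18,51.5,85)])
i=r.grab_frame("side");print(blob(i,(105,130),(180,80,310,220)));print([(x,proj("side",b2w(p,(x,0,51.5))).round().tolist()) for x in(192,150,100,28)])
E
```

```text
time_s: 6.95
ee_pos: [599.4, 187.2, 338.0]
tcp_rot: [-0.0, -0.047, 0.999, 0.0]
wrist_force: [0.5, 0.1, 0.9]
gripper_width: 34.3
finger_force: 0.0
[599.4 187.2 338. ] -174.61851247405573 grip 34.250550220200864 [0.5 0.1 0.9]
mid [598.8 186.7 183.7] tool shift [ 0.6 -0.4 -0.7]
[(np.int32(4600), [259.5, 161.8], [227, 126, 66, 77]), (np.int32(462), [309.6, 223.8], [296, 216, 28, 17])]
192 [[256.0, 277.0], [256.0, 279.0], [256.0, 282.0]]
150 [[256.0, 201.0], [256.0, 188.0], [256.0, 168.0]]
100 [[256.0, 121.0], [256.0, 93.0], [256.0, 51.0]]
28 [[256.0, 18.0], [256.0, -25.0], [256.0, -88.0]]
[(np.int32(132), [237.0, 150.1], [229, 141, 18, 19]), (np.int32(30), [290.0, 109.1], [288, 106, 5, 7]), (np.int32(28), [271.1, 90.2], [269, 88, 6, 6])]
[(192, [252.0, 138.0]), (150, [241.0, 147.0]), (100, [229.0, 158.0]), (28, [211.0, 175.0])]
```

Blue settled flat and slid under the lips by itself to x≈135. Closing the fingers and following it downhill to push it home.

```bash
python3 -m creep '[0,0,0,0,1, 0,0,0,0,1, 0,0,0,0,1, 0,0,0,0,1, 14,0,8.1,0,1, 14,0,8.1,0,1, 14,0,8.1,0,1, 14,0,8.1,0,1, 14,0,8.1,0,1, 14,0,8.1,0,1, 14,0,8.1,0,1, 14,0,8.1,0,1, 0,0,0,0,1]'
cat > loc.py <<'E'
from tgt import *
# bed x of a handle from the side camera centroid
def bx(h,box=(190,80,290,220),z=51.5):
    i=r.grab_frame("side");B=blob(i,h,box);u=ray("side",B[0][1]);R_,t=bedT(p);a=R_.T@(u[0]-t);d=R_.T@u[1]
    k=a-d*a[1]/d[1];print(B[0],"on y=0 plane bed x,z",k.round(1));return i
E
python3 - <<'E'
from loc import *
o=r.observe();bx((105,130));show("home push",b2w(p,(56.5,0,62)))
E
```

```text
time_s: 8.13
ee_pos: [485.2, 176.3, 271.9]
tcp_rot: [-0.002, -0.048, 0.999, -0.001]
wrist_force: [-0.1, 0.3, -0.7]
gripper_width: 0.4
finger_force: 0.0
[485.2 176.3 271.9] -174.5352779451569 grip 0.3918800312024966 [-0.1  0.3 -0.7]
(np.int32(143), [210.4, 174.3], [201, 166, 19, 18]) on y=0 plane bed x,z [27.6  0.  55.6]
home push [481.9 175.9 115.9] tool shift [ 4.7 -0.   2. ]
```

```bash
python3 -m creep '[4,0,2.3,0,1, 3,0,1.5,0,1, 2,0,1,0,1, 0,0,0,0,1]'
python3 - <<'E'
from loc import *
R_,t=bedT(p);o=r.observe();print("grasp in bed",R_.T@(np.array(o["ee_pos"])-[0,0,155]-t))
show("yellow",(599.4,-101,62))
E
```

```text
time_s: 8.52
ee_pos: [479.9, 176.0, 269.4]
tcp_rot: [0.002, -0.047, 0.999, 0.0]
wrist_force: [1.5, 0.5, 2.8]
gripper_width: 0.2
finger_force: 1.4
[479.9 176.  269.4] -174.6174537683874 grip 0.2261545140486712 [1.5 0.5 2.8]
grasp in bed [53.97967087  0.26461637 61.66202013]
yellow [ 599.4 -101.    62. ] tool shift [ -92.3 -287.1   52.5]
```

```bash
python3 -m creep '[0,0,-30,0,0.3, 0,0,-40,0,0.3, 0,0,-40,0,0.3, 0,0,-40,0,0.3, -11,-36,0,0,0.3, -11.5,-36,0,0,0.3, -11.5,-36,0,0,0.3, -11.5,-36,0,0,0.3, -11.5,-36,0,0,0.3, -11.5,-36,0,0,0.3, -11.5,-36,0,0,0.3, -11.5,-35,0,0.03,0.3, 0,0,0,0,0.3]'
python3 - <<'E'
from loc import *
from scipy.optimize import least_squares
o2={"ee_pos":[472.6,-102.9,414.6],"tcp_rot":[0,.217,.976,0]}
im=cv2.imread("pics/w2.png")
B=blob(im,(45,80))[:2];print("green",B,proj("wrist",(480,-325.6,51.5),o2).round(1))
o=r.observe();im=r.grab_frame("wrist");cv2.imwrite("pics/w6.png",im);print(o["ee_pos"])
B=blob(im,(18,32));print(B,[proj("wrist",(599.4,-101,z),o).round(1).tolist() for z in(51.5,85)]);show("yellow",(599.4,-101,62))
# box outline predicted for top rectangle
c,s=np.cos(np.radians(3.7)),np.sin(np.radians(3.7))
X=lambda a,b,z:(599.4+a*c-b*s,-101+a*s+b*c,z)
print([proj("wrist",X(a,b,85),o).round().tolist() for a,b in((-10,-13),(-10,13),(10,13),(10,-13))],[proj("wrist",X(a,b,18),o).round().tolist() for a,b in((-28,-42),(-28,42),(28,42),(28,-42))])
E
```

```text
time_s: 9.6
ee_pos: [598.2, -110.0, 418.0]
tcp_rot: [0.0, -0.026, 1.0, -0.002]
wrist_force: [-1.0, -0.0, -0.7]
gripper_width: 59.6
finger_force: 0.0
[ 598.2 -110.   418. ] -176.96885578557243 grip 59.63899359910389 [-1.  -0.  -0.7]
green [(np.int32(1271), [74.9, 257.1], [47, 234, 56, 47])] [ 76.7 256.6]
[ 598.19613831 -109.96959314  417.95210435]
[(np.int32(808), [267.6, 170.0], [255, 153, 27, 33]), (np.int32(167), [293.2, 143.9], [286, 138, 15, 13]), (np.int32(158), [291.6, 177.7], [285, 172, 14, 12])] [[266.8, 168.0], [267.7, 176.4]]
yellow [ 599.4 -101.    62. ] tool shift [ -2.4   5.7 200.8]
[[254.0, 166.0], [282.0, 166.0], [282.0, 187.0], [254.0, 187.0]] [[228.0, 136.0], [304.0, 136.0], [303.0, 185.0], [229.0, 185.0]]
```

View pics/w6.png

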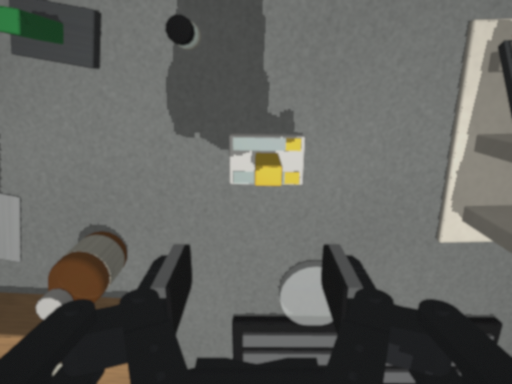

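The yellow handle is at (268,170), as predicted, and its slab is square to the tool. Descending and gripping.

```bash
python3 -m creep '[-1,8,40,0,0.3, 0,0,40,0,0.3, 0,0,40,0,0.3, 0,0,40,0,0.3, 0,0,26,0,0.3, 0,0,15,0,0.3, 0,0,0,0,0.3, 0,0,0,0,1, 0,0,0,0,1, 0,0,0,0,1, 0,0,0,0,1, 0,0,0,0,1]'; python3 -m creep '[0,0,-20,0,1, 0,0,-41,0,1, 0,0,-41,0,1, 0,0,-41,0,1, 0,0,-41,0,1, 0,0,-21,0,1, 0,0,0,0,1]'
python3 - <<'E'
from tgt import *
h=62
edge=b2w(p,(220,0,0)); u=np.array([np.cos(p[2]),np.sin(p[2]),0])
start=edge-28*u+[0,0,h]; show("start",start)
E
```

```text
time_s: 10.65
ee_pos: [598.3, -93.3, 219.5]
tcp_rot: [0.002, -0.032, 0.999, -0.0]
wrist_force: [0.1, -0.8, 7.6]
gripper_width: 25.7
finger_force: 59.7
time_s: 11.23
ee_pos: [598.2, -93.2, 429.4]
tcp_rot: [0.005, -0.032, 0.999, -0.001]
wrist_force: [0.6, 0.5, -0.9]
gripper_width: 25.1
finger_force: 59.3
[598.2 -93.2 429.4] -176.32989542548347 grip 25.1487425697139 [ 0.6  0.5 -0.9]
start [625.9 189.2 206. ] tool shift [-43.4 280.5  68.4]
```

```bash
python3 -m creep '[-3,18,0,0,1, -5.5,35,0,0,1, -5.5,35,0,0,1, -5.5,35,0,0,1, -5.5,35,0,0,1, -5.5,35,0,0,1, -5.5,35,0,0,1, -5.5,34,0,0,1, -4,18,0,-0.028,1, 0,0,0,0,1, 0,0,0,0,1, 0,0,0,0,1]'
python3 - <<'E'
from tgt import *
h=62
edge=b2w(p,(220,0,0)); u=np.array([np.cos(p[2]),np.sin(p[2]),0])
start=edge-28*u+[0,0,h]; show("start",start)
E
```

```text
time_s: 12.23
ee_pos: [625.0, 187.5, 421.8]
tcp_rot: [-0.0, -0.046, 0.999, -0.001]
wrist_force: [0.8, -0.8, -1.6]
gripper_width: 25.1
finger_force: 59.3
[625.  187.5 421.8] -174.78252763145002 grip 25.101111237363977 [ 0.8 -0.8 -1.6]
start [625.9 189.2 206. ] tool shift [-1.2  2.  60.8]
```

Same lowering and rolling-flat sequence as for blue, then release and follow.

```bash
python3 -m creep '[-1.2,2,30,0,1, 0,0,20,0,1, 0,0,8,0,1, 0,0,3,0,1, 4,0,5,0,1, 5,0,5,0,1, 5,0,4,0,1, 5,0,4,0,1, 4,0,3,0,1, 4,0,2,0,1, 0,0,0,0,1]'; python3 -m creep '[0,0,0,0,0.6, 0,0,0,0,0.6, 0,0,0,0,0.6, 0,0,0,0,0.6, 0,0,0,0,0.6]'
python3 - <<'E'
from loc import *
bx((18,32));R_,t=bedT(p);o=r.observe();print("grasp in bed",R_.T@(np.array(o["ee_pos"])-[0,0,155]-t))
E
```

```text
time_s: 13.15
ee_pos: [599.8, 186.7, 341.9]
tcp_rot: [0.003, -0.045, 0.999, -0.0]
wrist_force: [-3.0, -1.6, 13.9]
gripper_width: 25.2
finger_force: 59.4
time_s: 13.57
ee_pos: [599.1, 188.3, 338.3]
tcp_rot: [-0.0, -0.046, 0.999, -0.0]
wrist_force: [-1.1, 0.5, 0.3]
gripper_width: 34.5
finger_force: 0.0
[599.1 188.3 338.3] -174.74542316283652 grip 34.51313008183101 [-1.1  0.5  0.3]
(np.int32(156), [241.2, 147.0], [232, 138, 18, 20]) on y=0 plane bed x,z [150.   -0.   52.1]
grasp in bed [192.16443534   1.6630926   61.40673112]
```

```bash
python3 -m creep '[0,0,0,0,1, 0,0,0,0,1, 0,0,0,0,1, 0,0,0,0,1, 14,0,8.1,0,1, 14,0,8.1,0,1, 14,0,8.1,0,1, 14,0,8.1,0,1, 12,0,7,0,1, 3,0,1.7,0,1, 3,0,1.7,0,1, 0,0,0,0,1]'
python3 - <<'E'
from loc import *
bx((18,32));R_,t=bedT(p);o=r.observe();print("grasp in bed",R_.T@(np.array(o["ee_pos"])-[0,0,155]-t))
show("green",(480,-325.6,62))
E
```

```text
time_s: 14.62
ee_pos: [526.4, 182.0, 297.0]
tcp_rot: [0.002, -0.046, 0.999, 0.0]
wrist_force: [1.6, 0.1, 1.9]
gripper_width: 0.1
finger_force: 1.2
[526.4 182.  297. ] -174.72520469073794 grip 0.07989403828001147 [1.6 0.1 1.9]
(np.int32(148), [223.8, 162.3], [215, 154, 19, 18]) on y=0 plane bed x,z [81.1  0.  54.5]
grasp in bed [108.3765025    1.91467602  62.01008513]
green [ 480.  -325.6   62. ] tool shift [  93.6 -501.3   79.3]
```

```bash
python3 -m creep '[0,0,-30,0,0.3, 0,0,-40,0,0.3, 0,0,-40,0,0.3, 7,-30,0,0,0.3, 7.2,-39,0,0,0.3, 7.2,-39,0,0,0.3, 7.2,-39,0,0,0.3, 7.2,-39,0,0,0.3, 7.2,-39,0,0,0.3, 7.2,-39,0,0,0.3, 7.2,-39,0,0,0.3, 7.2,-39,0,0,0.3, 7.2,-39,0,0,0.3, 7.2,-39,0,0,0.3, 7.2,-39,0,0,0.3, 7.2,-39,0,0,0.3, 0,0,0,0.1,0.3, 0,0,0,0.097,0.3, 0,0,0,0,0.3]'
python3 - <<'E'
from loc import *
o=r.observe();im=r.grab_frame("wrist");print(np.round(o["ee_pos"],1),head(o)[1])
B=blob(im,(45,80));print(B,proj("wrist",(480,-325.6,51.5),o).round(1))
g=cv2.inRange(im,(0,0,0),(62,62,62));u,v=map(int,B[0][1]);cv2.imwrite("pics/w7.png",im[max(0,v-100):v+100,max(0,u-130):u+130].repeat(3,0).repeat(3,1)[:600,:780]);show("green",(480,-325.6,62))
E
```

```text
time_s: 16.25
ee_pos: [478.1, -323.7, 405.4]
tcp_rot: [-0.0, 0.055, 0.998, 0.0]
wrist_force: [0.5, 0.5, 0.7]
gripper_width: 59.6
finger_force: 0.0
[ 478.1 -323.7  405.4] 173.65171787967378 grip 59.55183893244288 [0.5 0.5 0.7]
[ 478.1 -323.7  405.4] 173.65171787967378
[(np.int32(897), [255.4, 172.1], [242, 155, 28, 34])] [254.9 171.6]
green [ 480.  -325.6   62. ] tool shift [ -2.1  -2.6 188.5]
```

View pics/w7.png

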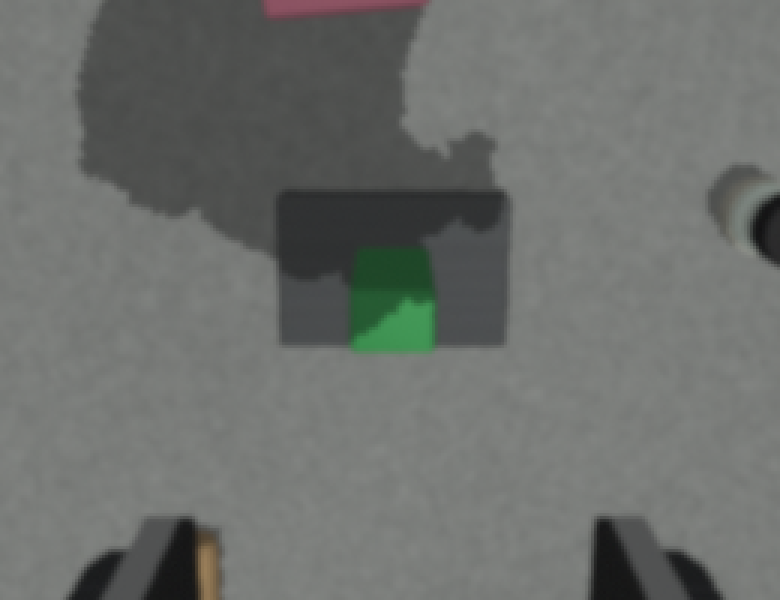

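The crop confirms the dark block with the green handle at (255,172), square to the tool; the pink decoy is at the top edge. Gripping it.

```bash
python3 -m creep '[-2,-2,40,0,0.3, 0,0,40,0,0.3, 0,0,40,0,0.3, 0,0,36,0,0.3, 0,0,22,0,0.3, 0,0,10,0,0.3, 0,0,0,0,0.3, 0,0,0,0,1, 0,0,0,0,1, 0,0,0,0,1, 0,0,0,0,1, 0,0,0,0,1]'; python3 -m creep '[0,0,-20,0,1, 0,0,-41,0,1, 0,0,-41,0,1, 0,0,-41,0,1, 0,0,-41,0,1, 0,0,-23,0,1, 0,0,0,-0.1,1, 0,0,0,-0.1,1, 0,0,0,0,1]'
python3 - <<'E'
from tgt import *
h=62
edge=b2w(p,(220,0,0)); u=np.array([np.cos(p[2]),np.sin(p[2]),0])
start=edge-28*u+[0,0,h]; show("start",start)
E
```

```text
time_s: 17.3
ee_pos: [480.7, -325.2, 219.7]
tcp_rot: [0.002, 0.052, 0.999, -0.001]
wrist_force: [0.1, 2.3, 7.7]
gripper_width: 25.1
finger_force: 60.9
time_s: 18.05
ee_pos: [479.6, -324.7, 425.9]
tcp_rot: [0.001, -0.05, 0.999, -0.0]
wrist_force: [-0.3, -0.8, -2.3]
gripper_width: 25.4
finger_force: 59.8
[ 479.6 -324.7  425.9] -174.27983862096096 grip 25.43601824550583 [-0.3 -0.8 -2.3]
start [625.9 189.2 206. ] tool shift [-196.5  497.    64.7]
```

```bash
python3 -m creep '[-7,17,0,0,1, -13.1,33.1,0,0,1, -13.1,33.1,0,0,1, -13.1,33.1,0,0,1, -13.1,33.1,0,0,1, -13.1,33.1,0,0,1, -13.1,33.1,0,0,1, -13.1,33.1,0,0,1, -13.1,33.1,0,0,1, -13.1,33.1,0,0,1, -13.1,33.1,0,0,1, -13.1,33.1,0,0,1, -13.1,33.1,0,0,1, -13.1,33.1,0,0,1, -13.1,33.1,0,0,1, -6,17,0,0,1, 0,0,0,0,1, 0,0,0,0,1]'
python3 - <<'E'
from tgt import *
h=62
edge=b2w(p,(220,0,0)); u=np.array([np.cos(p[2]),np.sin(p[2]),0])
start=edge-28*u+[0,0,h]; show("start",start)
E
```

```text
time_s: 19.55
ee_pos: [627.9, 190.0, 423.9]
tcp_rot: [-0.001, -0.048, 0.999, -0.0]
wrist_force: [0.6, -0.5, -2.5]
gripper_width: 24.9
finger_force: 59.7
[627.9 190.  423.9] -174.53997757298646 grip 24.914583398211107 [ 0.6 -0.5 -2.5]
start [625.9 189.2 206. ] tool shift [ 1.7 -0.5 62.9]
```

```bash
python3 -m creep '[1.7,-0.5,31,0,1, 0,0,21,0,1, 0,0,8,0,1, 0,0,3,0,1, 4,0,5,0,1, 5,0,5,0,1, 5,0,4,0,1, 5,0,4,0,1, 4,0,3,0,1, 4,0,2,0,1, 0,0,0,0,1]'; python3 -m creep '[0,0,0,0,0.6, 0,0,0,0,0.6, 0,0,0,0,0.6, 0,0,0,0,0.6, 0,0,0,0,0.6]'
python3 - <<'E'
from loc import *
bx((45,80));R_,t=bedT(p);o=r.observe();print("grasp in bed",R_.T@(np.array(o["ee_pos"])-[0,0,155]-t))
E
```

```text
time_s: 20.47
ee_pos: [600.4, 183.8, 342.7]
tcp_rot: [0.003, -0.046, 0.999, -0.0]
wrist_force: [-4.7, -2.8, 13.8]
gripper_width: 25.0
finger_force: 58.6
time_s: 20.88
ee_pos: [599.7, 185.4, 338.5]
tcp_rot: [-0.0, -0.047, 0.999, -0.0]
wrist_force: [0.6, -0.5, 0.5]
gripper_width: 34.1
finger_force: 0.0
[599.7 185.4 338.5] -174.57959216269438 grip 34.14489841067036 [ 0.6 -0.5  0.5]
(np.int32(134), [245.6, 143.8], [237, 135, 18, 18]) on y=0 plane bed x,z [166.2   0.   49.4]
grasp in bed [192.5766278   -1.23499056  61.41153227]
```

```bash
python3 -m creep '[-9,0,-6,0,0.6, 0,0,0,0,1, 0,0,0,0,1, 0,0,0,0,1, 0,0,0,0,1, 9,0,6,0,1, 10,0,5.8,0,1, 10,0,5.8,0,1, 3,0,1.7,0,1, 0,0,0,0,1]'
python3 - <<'E'
from loc import *
bx((45,80));R_,t=bedT(p);o=r.observe();print("grasp in bed",R_.T@(np.array(o["ee_pos"])-[0,0,155]-t), "target 164.4 when pushed")
E
```

```text
time_s: 21.77
ee_pos: [576.5, 183.6, 325.7]
tcp_rot: [0.0, -0.048, 0.999, 0.0]
wrist_force: [0.5, -0.6, 0.9]
gripper_width: 0.2
finger_force: 0.3
[576.5 183.6 325.7] -174.52599285021046 grip 0.1981119831384026 [ 0.5 -0.6  0.9]
(np.int32(132), [238.5, 149.9], [230, 141, 18, 19]) on y=0 plane bed x,z [138.3   0.   50.8]
grasp in bed [166.27232303  -1.11903075  61.85843057] target 164.4 when pushed
```

```bash
python3 -m creep '[3,0,1.7,0,1, 2,0,1.2,0,1, 2,0,1.2,0,1, 0,0,0,0,1]'; python3 -m creep '[-5,0,-20,0,1, -5,0,-30,0,1, 0,0,-30,0,1, -40,0,0,0,1, -25,0,0,0,1, 0,0,0,0,1]'
python3 - <<'E'
from loc import *
from scipy.optimize import least_squares
i=bx((45,80));R_,t=bedT(p);bx((105,130));bx((18,32))
o=r.observe();w=r.grab_frame("wrist");cv2.imwrite("pics/f8.png",np.hstack([cv2.resize(w,(400,300)),cv2.resize(i[90:210,170:330],(400,300))]))
print("grasp in bed",R_.T@(np.array(o["ee_pos"])-[0,0,155]-t))
q=1.8144;print("knob",b2w(p,(172+66*np.sin(q),66-66*np.cos(q),62)))
E
```

```text
time_s: 22.15
ee_pos: [572.1, 183.2, 324.6]
tcp_rot: [0.004, -0.047, 0.999, 0.001]
wrist_force: [5.0, 0.8, 13.6]
gripper_width: 0.2
finger_force: 5.8
time_s: 22.65
ee_pos: [647.9, 189.4, 401.2]
tcp_rot: [0.001, -0.047, 0.999, -0.0]
wrist_force: [-0.6, -0.1, -0.5]
gripper_width: -0.0
finger_force: 0.0
[647.9 189.4 401.2] -174.66124535699439 grip -0.03684577839749165 [-0.6 -0.1 -0.5]
(np.int32(127), [238.9, 149.7], [230, 141, 18, 19]) on y=0 plane bed x,z [139.6   0.   50.3]
(np.int32(142), [210.4, 174.2], [201, 165, 19, 19]) on y=0 plane bed x,z [27.8  0.  55.9]
(np.int32(149), [224.4, 162.0], [216, 153, 18, 19]) on y=0 plane bed x,z [83.   0.  53.7]
grasp in bed [262.22949367  -0.84067632  92.69586622]
knob [629.19808262 271.8216546  205.71925225]
```

View pics/f8.png

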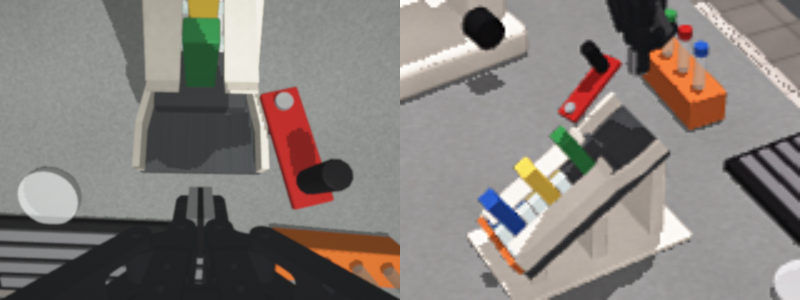

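Left: wrist view with green home, the two behind it, and the gate open with its knob at (325,175). Right: side view with all three seated at x≈28, 83 and 140. Now I'll grip the knob and follow the arc.

```bash
python3 - <<'E'
from tgt import *
K=lambda q,o=5:np.array((172+66*np.sin(q)+o,66-66*np.cos(q),68))
show("grip",b2w(p,K(1.8144)))
qs=np.linspace(1.8144,0,13)
for a,b in zip(qs,qs[1:]):
    d=K(b)-K(a);print(np.round([-.866*d[0],d[1],-.5*d[0]],1).tolist())
E
```

```text
[643.8 190.2 400.6] -174.52195696158478 grip 0.04748725129669137 [-0.1 -0.3 -0.3]
grip [630.5 271.9 213.4] tool shift [ 5.1 82.7 32.2]
[-1.4, -9.8, -0.8]
[-0.1, -10.0, -0.1]
[1.2, -9.9, 0.7]
[2.4, -9.6, 1.4]
[3.7, -9.0, 2.1]
[4.8, -8.3, 2.8]
[5.8, -7.4, 3.4]
[6.7, -6.3, 3.9]
[7.5, -5.0, 4.3]
[8.0, -3.7, 4.6]
[8.4, -2.2, 4.9]
[8.6, -0.8, 5.0]
```

```bash
python3 -m creep '[0,0,-30,0,0.4, 0,10,0,0,0.4, 1,25,0,0,0.4, 2,25,0,0,0.4, 2,22.7,0,0,0.4, 0,0,0,0,0.4, 0,0,20,0,0.4, 0,0,20,0,0.4, 0,0,14,0,0.4, 0,0,8,0,0.4, 0,0,0,0,0.4]'
python3 - <<'E'
from tgt import *
show("grip",b2w(p,(172+66*np.sin(1.8144)+5,66-66*np.cos(1.8144),68)))
w=r.grab_frame("wrist")[140:384,130:390];cv2.imwrite("pics/g9.png",cv2.resize(w,(640,600)))
E
```

```text
time_s: 23.77
ee_pos: [630.8, 271.6, 367.5]
tcp_rot: [-0.001, -0.048, 0.999, -0.001]
wrist_force: [-1.1, -0.3, -0.2]
gripper_width: 51.3
finger_force: 0.0
[630.8 271.6 367.5] -174.53132116230788 grip 51.33273437516641 [-1.1 -0.3 -0.2]
grip [630.5 271.9 213.4] tool shift [-0.2  0.6 -0.9]
```

View pics/g9.png

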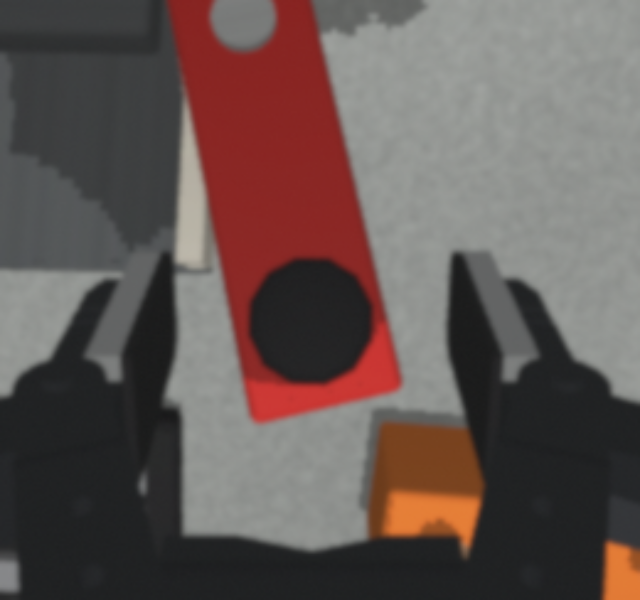

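The knob is centred between the pads at (310,320). Gripping and swinging it along the arc.

```bash
python3 -m creep '[0,0,0,0,1, 0,0,0,0,1, 0,0,0,0,1, 0,0,0,0,1, 0,0,0,0,1, -1.4,-9.8,-0.8,0,1, -0.1,-10,-0.1,0,1, 1.2,-9.9,0.7,0,1, 2.4,-9.6,1.4,0,1, 0,0,0,0,1]'; python3 -m creep '[3.7,-9,2.1,0,1, 4.8,-8.3,2.8,0,1, 5.8,-7.4,3.4,0,1, 6.7,-6.3,3.9,0,1, 0,0,0,0,1]'
python3 - <<'E'
from tgt import *
R_,t=bedT(p);o=r.observe();g=R_.T@(np.array(o["ee_pos"])-[0,0,155]-t);print("grasp in bed",g,"q",np.arctan2(g[0]-5-172,66-g[1]),np.hypot(g[0]-177,66-g[1]))
E
```

```text
time_s: 24.65
ee_pos: [636.0, 232.3, 372.5]
tcp_rot: [0.006, -0.046, 0.999, 0.002]
wrist_force: [8.6, 1.6, 10.1]
gripper_width: 17.4
finger_force: 58.8
time_s: 25.07
ee_pos: [616.0, 198.3, 358.4]
tcp_rot: [0.003, -0.047, 0.999, 0.0]
wrist_force: [0.0, -2.6, 8.5]
gripper_width: 17.1
finger_force: 70.8
[616.  198.3 358.4] -174.66392012492432 grip 17.119281935034152 [ 0.  -2.6  8.5]
grasp in bed [217.60987412   9.96480175  69.92655941] q 0.6271251659300058 69.20336205271421
```

```bash
python3 -m creep '[7.5,-5,4.3,0,1, 8,-3.7,4.6,0,1, 8.4,-2.2,4.9,0,1, 8.6,-0.8,5,0,1, 3,0,1.7,0,1, 0,0,0,0,1, 0,0,0,0,1]'
python3 - <<'E'
from tgt import *
R_,t=bedT(p);o=r.observe();g=R_.T@(np.array(o["ee_pos"])-[0,0,155]-t);print("grasp in bed",g,"q",np.arctan2(g[0]-5-172,66-g[1]))
w=r.grab_frame("wrist");cv2.imwrite("pics/g10.png",w)
E
```

```text
time_s: 25.65
ee_pos: [582.4, 185.3, 340.1]
tcp_rot: [0.004, -0.047, 0.999, 0.002]
wrist_force: [-1.5, -1.8, 22.6]
gripper_width: 17.6
finger_force: 93.4
[582.4 185.3 340.1] -174.64364624480666 grip 17.569540586015 [-1.5 -1.8 22.6]
grasp in bed [1.78492536e+02 3.49749828e-02 7.13915878e+01] q 0.022622304686508568
```

```bash
python3 -m creep '[0,0,0,0,0.5, 0,0,0,0,0.5, 0,0,0,0,0.5, -17,0,-10,0,0.5, -17,0,-10,0,0.5, -4,0,-2,0,0.5, 0,0,0,0,1, 0,0,0,0,1, 0,0,0,0,1, 0,0,0,0,1, 0,0,0,0,1]'
python3 - <<'E'
from tgt import *
R_,t=bedT(p);o=r.observe();g=R_.T@(np.array(o["ee_pos"])-[0,0,155]-t);print("grasp in bed",g)
show("contact",b2w(p,(200.5,0,68)))
E
```

```text
time_s: 26.62
ee_pos: [618.3, 188.3, 357.0]
tcp_rot: [-0.0, -0.048, 0.999, -0.0]
wrist_force: [0.6, -0.1, -1.1]
gripper_width: -0.3
finger_force: 0.0
[618.3 188.3 357. ] -174.52649815153396 grip -0.26400094159762505 [ 0.6 -0.1 -1.1]
grasp in bed [218.12892781  -0.23979667  68.06104442]
contact [603.1 187.1 193.1] tool shift [15.1  0.3  8.9]
```

```bash
python3 -m creep '[8,0,4.7,0,1, 6,0,3.5,0,1, 2,0,1.2,0,1, 2,0,1.2,0,1, 0,0,0,0,1, 0,0,0,0,1]'
python3 - <<'E'
from tgt import *
R_,t=bedT(p);o=r.observe();g=R_.T@(np.array(o["ee_pos"])-[0,0,155]-t);print("grasp in bed",g)
E
```

```text
time_s: 27.12
ee_pos: [601.4, 186.5, 347.4]
tcp_rot: [0.001, -0.047, 0.999, 0.0]
wrist_force: [1.9, 0.1, 1.4]
gripper_width: -0.2
finger_force: 1.4
[601.4 186.5 347.4] -174.5588398299932 grip -0.16430183528821873 [1.9 0.1 1.4]
grasp in bed [198.56226207  -0.44360709  68.21441925]
```

```bash
python3 -m creep '[2,0,1.2,0,1, 2,0,1.2,0,1, 2,0,1.2,0,1, 0,0,0,0,1, 0,0,0,0,1]'; python3 -m creep '[-15,0,-15,0,1, -20,0,-35,0,1, -20,0,-35,0,1, -30,0,-30,0,1, -30,0,0,0,1, -20,0,0,0,1, 0,0,0,0,1]'
python3 - <<'E'
from loc import *
i=bx((45,80));bx((105,130));bx((18,32))
w=r.grab_frame("wrist");s=r.grab_frame("scene");o=r.observe()
for q in(0,.1):print(q,proj("side",b2w(p,(172+66*np.sin(q),66-66*np.cos(q),80))).round(1),proj("wrist",b2w(p,(172+66*np.sin(q),66-66*np.cos(q),84)),o).round(1))
cv2.imwrite("pics/f11.png",np.hstack([cv2.resize(w,(400,300)),cv2.resize(i[100:205,180:320],(400,300))]))
E
```

```text
time_s: 27.53
ee_pos: [598.6, 186.0, 347.0]
tcp_rot: [0.007, -0.047, 0.999, 0.001]
wrist_force: [12.3, 0.6, 9.0]
gripper_width: 0.1
finger_force: 8.2
time_s: 28.12
ee_pos: [731.3, 198.5, 455.8]
tcp_rot: [-0.001, -0.047, 0.999, -0.0]
wrist_force: [-0.5, -0.8, -1.5]
gripper_width: -0.1
finger_force: 0.0
[731.3 198.5 455.8] -174.60986154138448 grip -0.12743839279141858 [-0.5 -0.8 -1.5]
(np.int32(125), [238.8, 149.6], [230, 141, 18, 18]) on y=0 plane bed x,z [139.6  -0.   50.9]
(np.int32(143), [210.4, 174.2], [201, 165, 19, 19]) on y=0 plane bed x,z [27.8  0.  55.9]
(np.int32(149), [224.4, 162.0], [216, 153, 18, 19]) on y=0 plane bed x,z [83.   0.  53.7]
0 [242.4 137. ] [256.9 -54.5]
0.1 [244.  135.4] [257.4 -45.4]
```

View pics/f11.png

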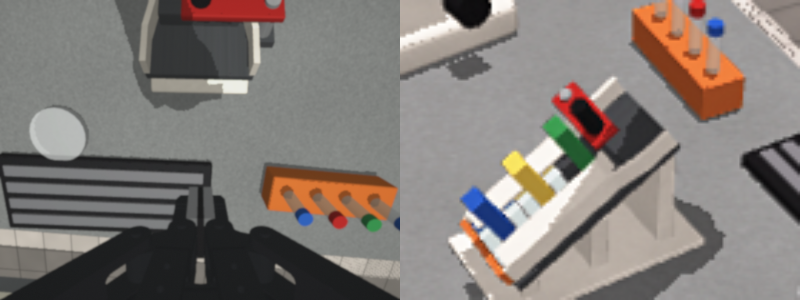

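The gate lies square across behind the green handle. It stopped hard under a 15 N push, and all three slabs are still home at x≈28, 83 and 140.

```bash
python3 -c "
from plant import r
print(r.sign_off())"
```

```text
the job is handed in; nothing more can be done
None
```

The feeder is loaded blue, then yellow, then green, with all three slid fully home; the red gate is pushed shut against its stop, and the job is handed in at about 28 s of the 72 s allowed.

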